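Seat the tube holder on the touch mixer and hold it down

ROBOT

A 7-joint arm with a two-finger parallel gripper is mounted at the origin on the work surface. World frame = base frame: x ahead of the robot, y to its left, z up, the work surface at z = 0. Lengths are in mm, angles in rad, forces in N, time in s.
With the tool pointing down it reaches from about 400 to 875 mm from the base axis. Payload 4.4 kg.
Tool frame: the origin (TCP) lies between the finger pads, 19 mm behind the fingertips; this is the grasp point; z points along the fingers, y is the line along which they close (so a half turn about z gives the same grasp; the last joint's range is limited). The gripper opens to 85 mm and grips with 20 to 120 N. Pads are 22 mm wide; open, the fingers measure 114 mm over their backs; the gripper's body (76 mm by 85 mm) begins 54 mm behind the grasp point. The pads swing forward as they close: fully open they stand 13 mm farther back than shut.
Start: joints at [1.155, 0.628, 0.038, 1.517, -0.027, 0.996, -0.02], TCP at [222.789, -610.641, 250.013] pointing down, gripper open.
Joint ranges: [-3.06, 3.06], [-0.37, 2.12], [-1.25, 1.32], [0.18, 2.47], [-1.1, 4.24], [0.23, 1.98], [-2.94, 2.94]. Speed limits (rad/s): [2.57, 2.57, 3.14, 3.14, 3.14, 3.14, 3.14].

INTERFACE

Orientations are given as [roll, pitch, yaw] about the fixed x, y, z axes, in that order (R = Rz(yaw) Ry(pitch) Rx(roll)).
In Python, from cell import ctrl gives the robot as it stands.
- The arm moves only by the tool move_tool, called after "Emit:" as name([rows], argument=value, ...), one row to a line, values as JSON. Schema: {"type":"object","properties":{"increments":{"type":"array","items":{"type":"object","properties":{"d":{"type":"array","items":{"type":"number"},"minItems":3,"maxItems":3},"rotvec":{"type":"array","items":{"type":"number"},"minItems":3,"maxItems":3},"aperture":{"type":"number"}},"additionalProperties":false,"required":["aperture"]},"minItems":1,"maxItems":12},"only":{"type":"string"},"quiet":{"type":"boolean"},"lines":{"type":"string"}},"required":["increments"],"additionalProperties":false}. increments is a list of rows, 1 to 12 of them, each an object with the fields d (a list: dx, dy, dz in mm), rotvec (a list: a rotation vector rx, ry, rz in rad), aperture (the finger opening in mm); a field left out counts as zero (the opening has to be given); each row shifts and turns the commanded pose from where the row before left it, along the tool's axes as they then stand; what a row does not reach is not made up. A row lasts 1/10 s, in which the tool goes at most 50 mm and 0.15 rad, less where a joint would pass 70% of its speed; a pose out of reach is approached as far as the arm can. The fingers move at their own pace and stop on an object; the grip force is fixed at half the most. Time passes only in rows, so rows that do not move let the fingers close. The tool returns the time, the measured TCP pose, the force, the opening and the grip force at its end. only (a regular expression) keeps the lines of the reply that match it, lines (a string "A,B") keeps lines A to B, and quiet returns only ok. Input that does not fit is refused with a message, and nothing moves.
- ctrl.read_state(): the state, without advancing time (a new reading comes with each control period).
- ctrl.get_image(name): name is "side" or "top"; returns the picture (400x640x3 uint8, blue, green, red); there is no depth.
- ctrl.calibration(name): a dict with "fx", "fy", "cx", "cy" (pixels), "k1" (the pictures are not rectified: a ray, as slopes to the right and down, at radius r is drawn at 1 + k1 r^2 times it, then the intrinsics apply), "rvec" (rotation vector, rad) and "tvec" (3), from world to camera coordinates, as OpenCV has them. Camera axes: x right, y down, z forward; pixel columns grow to the right and rows downward; lengths in mm; the calibration is good to about 2 mm. A picture is of the moment at which its call begins. calibration takes no time and is no camera call.
- ctrl.finish_job(): hands the job in; it is judged then, once.
The state is a dict: "clock": time; "qpos": joint angles; "qd": joint speeds; "tau": joint torques, N m; "eef_pos": TCP position; "tool_rot": TCP orientation; "force": force on the tool from outside, world axes, zero at the start; "torque": the same for the moment, N m; "width": finger opening in mm; "gripper_force": force on a finger pad.
Only numpy, scipy, OpenCV 4.12 (cv2) and the standard library are available. Lean on these libraries where they do the work, as an engineer would, in place of code of your own. Each camera call takes 0.05 s, during which the arm holds its last target. There are 200 camera calls.

TASK

Pick up the tube holder by its handle, rest it on top of the mixer platform's locating pin about a centimetre off centre (do not lower it straight over the pin), and slide it across, square with the platform, until the socket underneath drops over the pin and the holder sits flat. Then press holder and platform fully down to make the mixer run, without slamming, and finish like that: still gripping the handle and holding it down. Leave the other things on the bench where they are.

Things in the scene. Friction and masses are not known exactly. Their poses are not given: they have to be found in the camera images.
- holder: loose tube holder, grey plastic, 240 to 360 g: block 110 (x) x 76 (y) x 36 mm high with 12 white tube caps 5 mm high on top and an upright handle in the middle, 30 (x) x 22 (y) mm, from 36 to 86 mm above the underside. Origin at the centre of the underside, z up; starts upright on the bench.
- handle (a point): point inside the holder's handle, on its axis, 66 mm above the underside (20 mm under the handle's top): a good place for the TCP when gripping from above. Axes as the holder's.
- socket (a point): centre of the mouth of the hidden round socket in the holder's underside, the same point as the holder's origin: blind hole of 16 mm diameter, 12 mm deep, going up. Axes as the holder's.
- mixer: touch mixer, fixed: white housing 170 (x) x 190 (y) x 74 mm high, control panel on its -x side; origin at the centre of its underside, z up. On top a dark grey platform 104 (x) x 124 (y) mm, its top 94 mm above the bench when up, the pin in its middle. The holder is square when its sides are parallel to the platform's, any of four ways round.
- pin (a point): centre of the foot of the steel locating pin, on the platform's top face (moves with it, axes as the mixer's). Pin 12 mm diameter, 9 mm tall, slightly chamfered: it goes fully into the socket with 2 mm play all round, and the holder's underside then lies flat on the platform. A holder resting off centre on the pin's top stands 9 mm above this point.
- platform (a joint): travel of the sprung platform in m: 0 up, 0.008 fully down at its stop. Starts to move at about 6 N and takes about 12 N at the stop; the holder's own weight (about 3 N) counts towards this but does not move it alone. Springs back up when let go.
- dishes: bystander: stack of culture dishes, 88 mm diameter, 59 mm high, loose; origin at the centre of its underside.
- pen_cup: bystander: dark steel cup with pens, 76 mm diameter, 131 mm high, loose; origin at the centre of its underside.
- tip_box: bystander: box with clear lid, 85 (x) x 120 (y) x 67 mm, loose; origin at the centre of its underside.

How it is judged:
By the outcome, as a careful person would: the job done as asked, in the order asked, and still so for the second after the job is handed in, while the arm keeps its last pose, push and grip.
It also fails if it takes over 40 s, if anything falls off the work surface, if the arm or the gripper's body presses on something with over 40 N, if the wrist force passes 120 N, or if a joint passes its speed limit or range.

## Working session

There is one attempt and no reset: what is moved stays moved. The work goes in short steps, Python scripts to look and compute and a tool call to move; the robot and the scene stay as the last step left them, time stands still between calls to the robot, and variables do not carry over. Pictures are saved under pics/ and viewed, at most 10 in all, crops included, and the job is handed in when it is done.

```bash
mkdir -p pics; ls; python3 - <<'E'
from cell import ctrl
import cv2
for n in("side","top"):
    cv2.imwrite(f"pics/{n}0.png",ctrl.get_image(n)); print(ctrl.calibration(n))
print(ctrl.read_state())
E
```

```text
cell.py
pics
{'fx': 370.25252085463694, 'fy': 370.25252085463694, 'cx': 318.96909430450654, 'cy': 194.90278812141145, 'k1': 0.006578230381828972, 'rvec': array([ 0.7797579 , -2.40548654,  1.32235851]), 'tvec': array([529.39606831, 293.69757353, 797.06990054])}
{'fx': 373.9369205897604, 'fy': 373.9369205897604, 'cx': 317.6465358629754, 'cy': 202.5333300626574, 'k1': 0.021637540018996367, 'rvec': array([ 2.20244067, -2.18116374,  0.06091944]), 'tvec': array([   9.84282274,  656.52597658, 1260.30279083])}
{'clock': 0.1, 'qpos': array([ 1.15519552,  0.62925599,  0.0384663 ,  1.51822718, -0.02701434,
        0.99631564, -0.01999799]), 'qd': array([-0.00138821, -0.00292419,  0.00061263, -0.00336344,  0.00069866,
        0.00209064, -0.00112779]), 'tau': array([ 2.13613654e-03, -5.64531684e+01,  1.23012085e+00, -1.93973190e+01,
        1.12530944e-02,  5.46850511e-03, -7.46363611e-06]), 'eef_pos': array([ 222.60860763, -610.14798915,  249.19294555]), 'tool_rot': array([-3.13990506e+00,  1.69564960e-05,  3.49778535e-01]), 'force': array([0.14757453, 0.67121429, 0.46250664]), 'torque': array([ 0.02099221,  0.00334916, -0.03675819]), 'gripper_force': 0.0, 'width': 85.36942027135197}
```

View pics/top0.png

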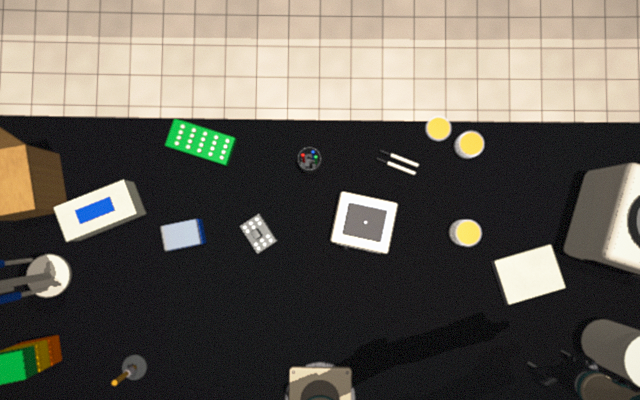

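View pics/side0.png

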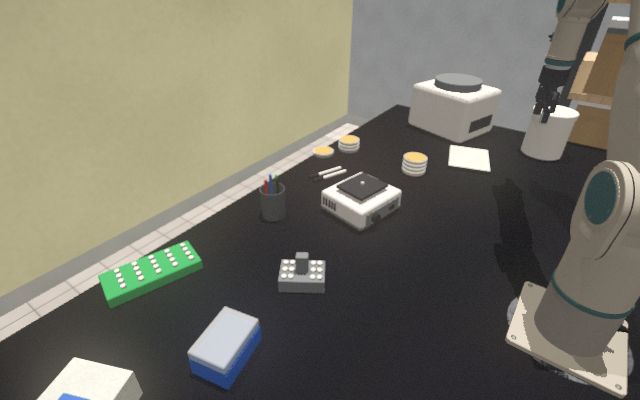

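The top view shows the holder around (258,233) and the mixer around (365,222) with its pin near (366,222). In the side view the holder is at (302,272), the pin at (362,183) and the arm is at the right, clear of both. I'll enlarge both.

```bash
python3 - <<'E'
import cv2,numpy as np
t=cv2.imread("pics/top0.png");s=cv2.imread("pics/side0.png")
c=lambda im,x,y,w,h:cv2.resize(im[y:y+h,x:x+w],None,fx=8,fy=8,interpolation=cv2.INTER_CUBIC)
a=np.hstack([c(t,233,208,50,50),c(t,330,208-20,50,50)])
cv2.imwrite("pics/t1.png",np.hstack([c(t,234,208,48,50)]));
cv2.imwrite("pics/t2.png",c(t,327,187,75,70))
cv2.imwrite("pics/s1.png",np.hstack([c(s,274,245,58,52)]))
cv2.imwrite("pics/s2.png",c(s,315,167,92,62))
E
```

```text
(no output)
```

View pics/t1.png

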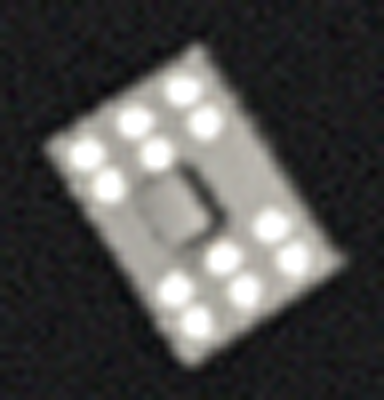

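View pics/t2.png

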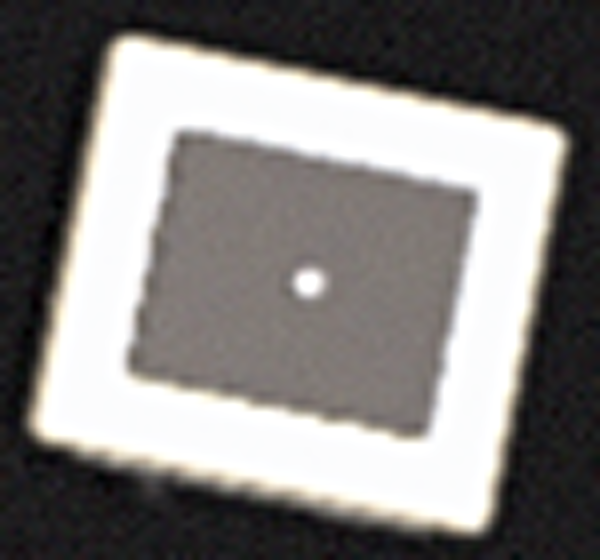

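View pics/s1.png

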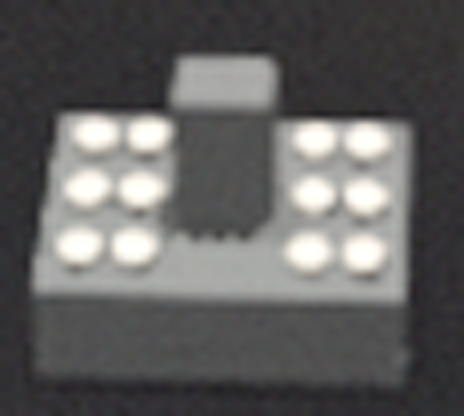

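View pics/s2.png

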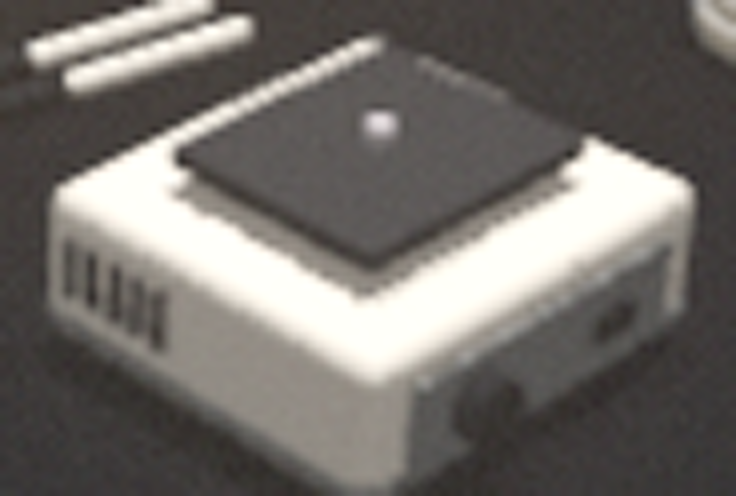

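Pixel positions read from the crops (8x):
- **Holder, top view:** block corners (200,42), (45,147), (190,366), (345,262), with the 12 caps and the handle top near (175,208).
- **Platform, top view:** corners (177,130), (477,190), (428,437), (130,375), and the pin at (309,284).
- **Side view:** caps, handle top, platform corners and the pin (379,122) are all clear.

```bash
cat > h.py <<'E'
import cv2,numpy as np
from cell import ctrl
def unproj(n,px,z):
    c=ctrl.calibration(n);f=np.array(px,float)
    d=(f-[c["cx"],c["cy"]])/[c["fx"],c["fy"]]
    u=d.copy()
    for _ in range(10):u=d/(1+c["k1"]*(u**2).sum(1,keepdims=True))
    R=cv2.Rodrigues(c["rvec"])[0];o=-R.T@c["tvec"].ravel()
    r=np.c_[u,np.ones(len(u))]@R
    return o+r*((z-o[2])/r[:,2])[:,None]
def proj(n,P):
    c=ctrl.calibration(n);K=np.array([[c["fx"],0,c["cx"]],[0,c["fy"],c["cy"]],[0,0,1]])
    return cv2.projectPoints(np.array(P,float),c["rvec"],c["tvec"],K,np.array([c["k1"],0,0,0,0]))[0][:,0]
def crop(pts,x,y):return (np.array(pts,float)+.5)/8-.5+[x,y]
E
python3 - <<'E'
from h import *
np.set_printoptions(precision=1,suppress=True)
ang=lambda P,i,j:np.degrees(np.arctan2(P[j,1]-P[i,1],P[j,0]-P[i,0]))
T=crop([(183,91),(135,122),(87,154),(205,123),(157,154),(109,186),(271,225),(223,258),(176,290),(293,260),(245,291),(197,322)],234,208)
S=crop([(96,135),(148,135),(86,189),(141,189),(78,246),(134,247),(315,141),(367,143),(312,195),(364,196),(306,252),(362,254)],274,245)
for n,p in(("top",T),("side",S)):
    P=unproj(n,p,41);v=P[6:].mean(0)-P[:6].mean(0)
    print(n,"caps ctr",P.mean(0),"axis deg",np.degrees(np.arctan2(v[1],v[0])),np.linalg.norm(v))
B=unproj("top",crop([(200,42),(45,147),(190,366),(345,262)],234,208),36)
print("block",B.mean(0),ang(B,1,2),ang(B,0,3),np.linalg.norm(np.diff(B,axis=0),axis=1))
print("handle",unproj("top",crop([(175,208)],234,208),86),unproj("side",crop([(225,83)],274,245),86))
for n,c,pin,o in(("top",[(177,130),(477,190),(428,437),(130,375)],(309,284),(327,187)),("side",[(175,153),(380,42),(585,148),(372,265)],(379,122),(315,167))):
    P=unproj(n,crop(c,*o),94);print(n,"plat",P.mean(0),[ang(P,i,(i+1)%4) for i in range(4)],np.linalg.norm(np.diff(P,axis=0),axis=1),"pin",unproj(n,crop([pin],*o),103 if n=="top" else 102))
H=unproj("top",crop([(112,35),(570,130),(488,535),(32,437)],327,187),74);print("housing",H.mean(0))
E
```

```text
top caps ctr [550.  216.9  41. ] axis deg -146.04181605451276 67.87271796340607
side caps ctr [547.7 216.4  41. ] axis deg -146.26180592532268 67.56588870909444
block [550.9 215.6  36. ] -145.413677033119 -145.70025623733375 [ 78.2 110.3  77.7]
handle [[550.5 215.6  86. ]] [[546.4 217.3  86. ]]
top plat [ 591.4 -134.5   94. ] [np.float64(-100.78944930728257), np.float64(168.75837526077376), np.float64(78.85407466840736), np.float64(-10.550264171244255)] [122.7 100.9 121.4] pin [[ 590.8 -135.9  103. ]]
side plat [ 586.4 -130.9   94. ] [np.float64(-98.82530559372016), np.float64(166.13825567117047), np.float64(78.40580338154645), np.float64(-12.950965056436923)] [122.8 107.5 120.8] pin [[ 589.8 -136.1  102. ]]
housing [ 591.2 -135.9   74. ]
```

Sizes agree (block 110x78, platform 122x101) and the two cameras agree to about 2 mm. Holder is at about (549.5, 216.5), yaw 34.1°. The pin is at about (590.5, -136), mixer yaw -10.9°. Next I compute the approach in tool axes.

```bash
cat >> h.py <<'E'
from scipy.spatial.transform import Rotation as Ro
def delta(tx,ty,tz,yawdeg,now=None):
    s=ctrl.read_state();R=Ro.from_euler("xyz",s["tool_rot"]);G=Ro.from_euler("xyz",[np.pi,0,np.radians(yawdeg)])
    d=np.array([tx,ty,tz])-s["eef_pos"]
    print("shift now-axes",R.inv().apply(d).round(1),"final-axes",G.inv().apply(d).round(1),"rotvec",(R.inv()*G).as_rotvec().round(4))
E
```

Emit:
move_tool([
  {"rotvec":[0, 0, -0.12], "aperture":85},
  {"rotvec":[0, 0, -0.125], "aperture":85},
])

```text
clock: 0.3
eef_pos: [222.8, -610.3, 249.4]
tool_rot: [-3.14, -0.0, 0.6]
force: [-0.1, 0.0, -0.3]
width: 85.0
gripper_force: 0.0
```

```bash
python3 - <<'E'
from h import *
delta(570,-150,250,34.1)
E
```

```text
shift now-axes [ 5.464e+02 -1.839e+02 -3.000e-01] final-axes [ 545.6 -186.5   -0.6] rotvec [-0.0012 -0.0001  0.0048]
```

Emit:
move_tool([
  {"d":[20, -7, 0], "aperture":85},
  {"d":[40, -14, 0], "aperture":85},
  {"d":[46, -16, 0], "aperture":85},
  {"d":[46, -16, 0], "aperture":85},
  {"d":[46, -16, 0], "aperture":85},
  {"d":[46, -16, 0], "aperture":85},
  {"d":[46, -16, 0], "aperture":85},
  {"d":[46, -16, 0], "aperture":85},
  {"d":[46, -16, 0], "aperture":85},
  {"d":[46, -16, 0], "aperture":85},
  {"d":[46, -16, 0], "aperture":85},
  {"d":[46, -16, 0], "aperture":85},
])

```text
clock: 1.5
eef_pos: [552.8, -167.6, 249.8]
tool_rot: [-3.141, 0.0, 0.595]
force: [0.5, -0.8, 0.3]
width: 85.0
gripper_force: 0.0
```

```bash
python3 - <<'E'
from h import *
delta(549.5,216.5,180,34.1)
E
```

```text
shift now-axes [ 212.5 -320.    69.8] final-axes [ 212.6 -319.9   69.8] rotvec [-0.0003  0.0005 -0.0005]
```

Emit:
move_tool([
  {"d":[25, -38, 0], "aperture":85},
  {"d":[25, -38, 0], "aperture":85},
  {"d":[25, -38, 0], "aperture":85},
  {"d":[25, -38, 0], "aperture":85},
  {"d":[25, -38, 0], "aperture":85},
  {"d":[25, -38, 0], "aperture":85},
  {"d":[25, -38, 0], "aperture":85},
  {"d":[25, -38, 20], "aperture":85},
  {"d":[12.5, -16, 25], "aperture":85},
  {"d":[0, 0, 25], "aperture":85},
  {"aperture":85},
  {"aperture":85},
])

```text
clock: 2.7
eef_pos: [548.7, 214.0, 179.9]
tool_rot: [3.141, 0.001, 0.594]
force: [0.2, -0.5, 0.3]
width: 84.9
gripper_force: 0.0
```

```bash
python3 - <<'E'
from h import *
delta(549.5,216.5,67,34.1)
cv2.imwrite("pics/s_a.png",ctrl.get_image("side"))
E
```

```text
shift now-axes [  2.2  -1.7 112.9] final-axes [  2.   -1.7 112.9] rotvec [ 0.0003  0.0014 -0.0012]
```

Emit:
move_tool([
  {"d":[2, -1.7, 20], "aperture":85},
  {"d":[0, 0, 35], "aperture":85},
  {"d":[0, 0, 30], "aperture":85},
  {"d":[0, 0, 18], "aperture":85},
  {"d":[0, 0, 8], "aperture":85},
  {"d":[0, 0, 1], "aperture":85},
  {"aperture":85},
  {"aperture":85},
])

```text
clock: 3.55
eef_pos: [550.6, 217.6, 69.5]
tool_rot: [3.141, -0.003, 0.594]
force: [0.3, -0.1, -0.9]
width: 84.9
gripper_force: 0.0
```

```bash
python3 - <<'E'
from h import *
delta(549.5,216.5,67,34.1)
P=ctrl.get_image("top")
s=ctrl.get_image("side")
c=lambda im,x,y,w,h:cv2.resize(im[y:y+h,x:x+w],None,fx=5,fy=5,interpolation=cv2.INTER_CUBIC)
cv2.imwrite("pics/g1.png",c(s,255,215,100,90))
E
```

```text
shift now-axes [-1.5  0.3  2.5] final-axes [-1.5  0.3  2.5] rotvec [ 0.0005 -0.0027 -0.0008]
```

View pics/g1.png

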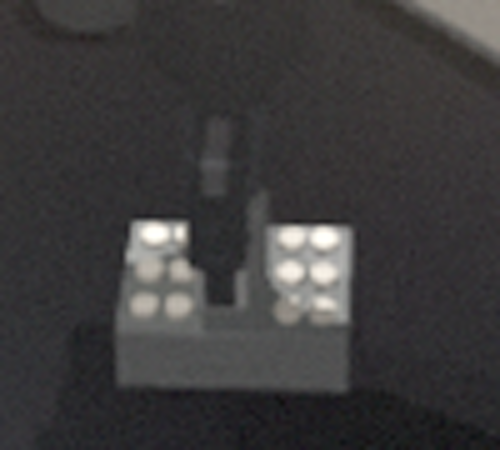

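The side view shows the fingers straddling the handle at around (222,290), clear of the caps on both sides. I'll trim the position slightly and close.

Emit:
move_tool([
  {"d":[-1, 0.3, 2.5], "aperture":85},
  {"aperture":60},
  {"aperture":40},
  {"aperture":15},
  {"aperture":10},
  {"aperture":10},
  {"aperture":10},
  {"aperture":10},
  {"aperture":10},
  {"aperture":10},
])

```text
clock: 4.65
eef_pos: [549.1, 216.3, 65.6]
tool_rot: [3.141, -0.0, 0.595]
force: [0.9, -0.7, -0.5]
width: 21.3
gripper_force: 61.3
```

Emit:
move_tool([
  {"d":[0, 0, -4], "aperture":10},
  {"d":[0, 0, -10], "aperture":10},
  {"d":[0, 0, -16], "aperture":10},
  {"d":[0, 0, -20], "aperture":10},
  {"d":[0, 0, -20], "aperture":10},
  {"d":[0, 0, -20], "aperture":10},
  {"d":[0, 0, -20], "aperture":10},
  {"d":[0, 0, -14], "aperture":10},
  {"d":[0, 0, -6], "aperture":10},
  {"aperture":10},
  {"aperture":10},
])

```text
clock: 5.75
eef_pos: [548.2, 216.3, 195.0]
tool_rot: [-3.141, 0.001, 0.595]
force: [-0.0, -0.5, -3.0]
width: 21.3
gripper_force: 60.9
```

```bash
python3 - <<'E'
from h import *
delta(590.5,-136,200,-10.9)
print(ctrl.read_state()["qpos"])
E
```

```text
shift now-axes [-162.4  315.5   -4.9] final-axes [108.2 338.   -5. ] rotvec [2.000e-04 1.300e-03 7.851e-01]
[-0.38001478  0.60612012 -0.06793568  1.74705303  0.05424419  0.79152323
 -1.45000925]
```

Emit:
move_tool([
  {"d":[0, 0, -5], "rotvec":[0, 0, 0.06], "aperture":10},
  {"rotvec":[0, 0, 0.1], "aperture":10},
  {"rotvec":[0, 0, 0.125], "aperture":10},
  {"rotvec":[0, 0, 0.125], "aperture":10},
  {"rotvec":[0, 0, 0.125], "aperture":10},
  {"rotvec":[0, 0, 0.12], "aperture":10},
  {"rotvec":[0, 0, 0.09], "aperture":10},
  {"rotvec":[0, 0, 0.04], "aperture":10},
  {"aperture":10},
])

```text
clock: 6.65
eef_pos: [548.0, 216.4, 199.4]
tool_rot: [3.14, 0.002, -0.19]
force: [-1.2, 0.3, -1.6]
width: 21.5
gripper_force: 60.8
```

```bash
python3 - <<'E'
from h import *
delta(579.6,-133.9,200,-10.9)
E
```

```text
shift now-axes [ 9.710e+01  3.381e+02 -3.000e-01] final-axes [ 97.2 338.   -0.6] rotvec [0.0015 0.0018 0.0004]
```

Emit:
move_tool([
  {"d":[3, 10, 0], "aperture":10},
  {"d":[6, 20, 0], "aperture":10},
  {"d":[10, 34, 0], "aperture":10},
  {"d":[11, 40, 0], "aperture":10},
  {"d":[12, 40, 0], "aperture":10},
  {"d":[12, 40, 0], "aperture":10},
  {"d":[12, 40, 0], "aperture":10},
  {"d":[11, 40, 0], "aperture":10},
  {"d":[9, 32, 0], "aperture":10},
  {"d":[6, 22, 0], "aperture":10},
  {"d":[4, 14, 0], "aperture":10},
  {"d":[1, 6, 0], "aperture":10},
])

```text
clock: 7.85
eef_pos: [579.7, -136.0, 200.3]
tool_rot: [3.141, 0.0, -0.192]
force: [-0.0, -0.7, -2.8]
width: 21.3
gripper_force: 60.8
```

Emit:
move_tool([
  {"aperture":10},
  {"aperture":10},
  {"aperture":10},
])

```text
clock: 8.15
eef_pos: [580.3, -131.8, 200.5]
tool_rot: [-3.141, 0.0, -0.188]
force: [-1.1, -0.0, -4.0]
width: 21.2
gripper_force: 60.9
```

```bash
python3 - <<'E'
from h import *
delta(579.6,-133.9,178,-10.9)
E
```

```text
shift now-axes [-0.3  2.3 22.5] final-axes [-0.3  2.2 22.5] rotvec [-0.0011  0.0003  0.0027]
```

Emit:
move_tool([
  {"d":[0, 2, 6], "aperture":10},
  {"d":[0, 0, 8], "aperture":10},
  {"d":[0, 0, 6], "aperture":10},
  {"d":[0, 0, 2], "aperture":10},
  {"aperture":10},
  {"aperture":10},
])

```text
clock: 8.75
eef_pos: [579.9, -135.8, 178.5]
tool_rot: [3.142, -0.0, -0.19]
force: [0.2, -0.0, -3.3]
width: 21.2
gripper_force: 61.0
```

```bash
python3 - <<'E'
from h import *
t=[];e=[]
for i in range(4):
    t.append(ctrl.get_image("top").astype(float)); s=ctrl.read_state(); e.append(np.r_[s["eef_pos"],s["tool_rot"],s["force"]])
print(np.round(e,2).tolist())
im=np.mean(t,0).astype(np.uint8);sd=ctrl.get_image("side")
cv2.imwrite("pics/p_top.png",im)
c=lambda im,x,y,w,h,f:cv2.resize(im[y:y+h,x:x+w],None,fx=f,fy=f,interpolation=cv2.INTER_CUBIC)
a=c(im,327,182,80,75,8)
# expected outlines: holder block top & platform
cv2.imwrite("pics/p1.png",a)
cv2.imwrite("pics/p2.png",c(sd,305,130,100,90,6))
E
```

```text
[[579.97, -135.79, 178.68, 3.14, -0.0, -0.19, 0.19, 0.53, -2.92], [580.03, -135.81, 178.79, 3.14, -0.0, -0.19, -0.65, 0.5, -3.73], [580.01, -135.81, 178.81, 3.14, -0.0, -0.19, 0.78, 0.06, -2.85], [579.96, -135.8, 178.81, -3.14, -0.0, -0.19, -0.81, 0.25, -3.07]]
```

View pics/p1.png

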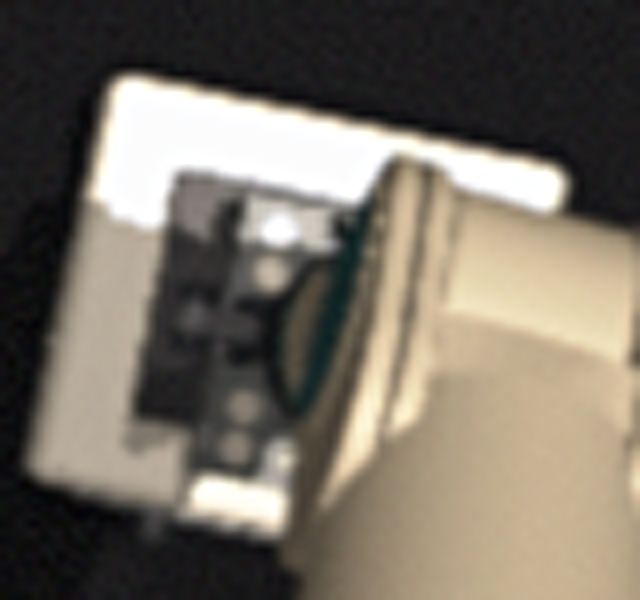

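The top view shows the holder's left cap column at (279,228), (271,272), (243,406), (237,447), with the gripper covering the rest. I'll use these to check where the holder hangs relative to the TCP.

```bash
python3 - <<'E'
from h import *
np.set_printoptions(precision=2,suppress=True)
T=crop([(183,91),(135,122),(87,154),(205,123),(157,154),(109,186),(271,225),(223,258),(176,290),(293,260),(245,291),(197,322)],234,208)
P=unproj("top",T,41)[:,:2];P-=P.mean(0);a=np.radians(33.95);L=P@np.array([[np.cos(a),-np.sin(a)],[np.sin(a),np.cos(a)]])
print(L)
Q=unproj("top",crop([(279,228),(271,272),(243,406),(237,447)],327,182),154.2)[:,:2]
v=Q[:2].mean(0)-Q[2:].mean(0);print("axis",np.degrees(np.arctan2(v[1],v[0])),np.linalg.norm(v))
b=np.radians(-10.9);R=np.array([[np.cos(b),-np.sin(b)],[np.sin(b),np.cos(b)]])
y=abs(L[:,1]).max(); print("y off",y)
c=Q.mean(0)-R@[0,L[L[:,1]>8][:,1].mean()];print("holder centre",c, "pin-centre in mixer axes",R.T@(np.array([590.6,-135.9])-c))
s=ctrl.read_state();print("tcp",s["eef_pos"],"pin-tcp in mixer axes",R.T@(np.array([590.5,-136])-s["eef_pos"][:2]))
E
```

```text
[[ 42.04 -23.62]
 [ 42.2    0.16]
 [ 42.01  24.13]
 [ 25.73 -24.05]
 [ 25.9   -0.28]
 [ 25.72  23.68]
 [-25.18 -23.96]
 [-25.67   0.21]
 [-26.04  23.77]
 [-42.46 -23.71]
 [-42.24  -0.  ]
 [-42.02  23.67]]
axis -11.029321272035784 68.48753925544005
y off 24.13170548347719
holder centre [ 580.42 -133.24] pin-centre in mixer axes [10.49 -0.69]
tcp [ 579.96 -135.78  178.8 ] pin-tcp in mixer axes [10.39  1.78]
```

The camera and the TCP disagree by about 2.5 mm along mixer y, so I'll check with the side view.

View pics/p2.png

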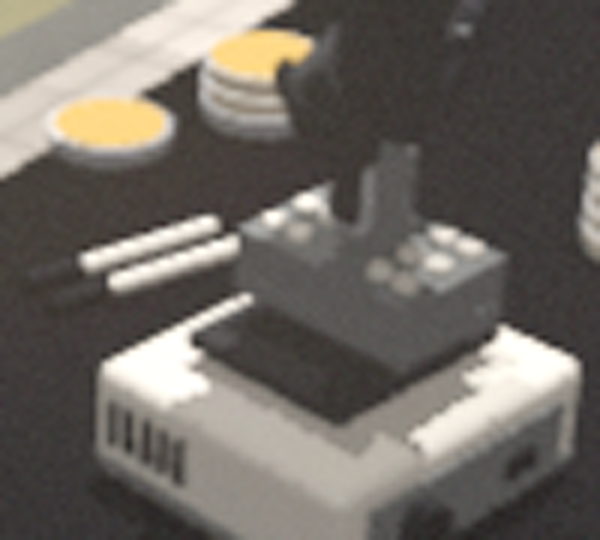

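Side view: the -x cap group is at (378,272), (404,282), (408,255), (436,265), (440,235), (470,245). The holder hangs level and square, above the platform.

```bash
python3 - <<'E'
from h import *
np.set_printoptions(precision=2,suppress=True)
b=np.radians(-10.9);R=np.array([[np.cos(b),-np.sin(b)],[np.sin(b),np.cos(b)]])
p=(np.array([(378,272),(404,282),(408,255),(436,265),(440,235),(470,245)],float)+.5)/6-.5+[305,130]
Q=unproj("side",p,154.2)[:,:2]
m=np.array([[-26,24],[-42,24],[-26,0],[-42,0],[-26,-24],[-42,-24]])
for q,k in zip(Q,m):print(k,q-R@k)
c=Q.mean(0)-R@[-34,0];print(c)
# sanity: predicted top-cam pixel of +y caps if holder at TCP or at camera estimate
for ctr in([580,-135.8],[580.4,-133.2]):
    X=[np.r_[np.array(ctr)+R@k,154.2] for k in([42,24],[26,24],[-26,24],[-42,24])]
    print(((proj("top",X)-[327,182]+.5)*8-.5).round(0).tolist())
    X=[np.r_[np.array(ctr)+R@k,154.2] for k in m]
    print(((proj("side",X)-[305,130]+.5)*6-.5).round(0).tolist())
E
```

```text
[-26  24] [ 575.7  -128.48]
[-42  24] [ 576.85 -130.41]
[-26   0] [ 576.82 -128.07]
[-42   0] [ 577.02 -130.38]
[-26 -24] [ 578.5 -131.6]
[-42 -24] [ 577.7  -134.27]
[ 577.1  -130.54]
[[285.0, 231.0], [277.0, 272.0], [251.0, 406.0], [243.0, 448.0]]
[[378.0, 263.0], [404.0, 275.0], [410.0, 247.0], [436.0, 259.0], [441.0, 231.0], [467.0, 242.0]]
[[278.0, 230.0], [270.0, 271.0], [244.0, 405.0], [236.0, 447.0]]
[[374.0, 265.0], [400.0, 277.0], [407.0, 249.0], [433.0, 261.0], [438.0, 233.0], [464.0, 244.0]]
```

```bash
python3 - <<'E'
from h import *
np.set_printoptions(precision=0,suppress=True,linewidth=200)
b=np.radians(-10.9);R=np.array([[np.cos(b),-np.sin(b)],[np.sin(b),np.cos(b)]])
def prof(f,n,ctr,xs,ys,z):
    im=cv2.cvtColor(cv2.imread(f),cv2.COLOR_BGR2GRAY).astype(np.float32)
    out=[]
    for y in ys:
        X=[np.r_[np.array(ctr)+R@[x,y],z] for x in xs];p=proj(n,X).astype(np.float32)
        out.append(cv2.remap(im,p[:,:1],p[:,1:],cv2.INTER_LINEAR).mean())
    return np.array(out)
ys=np.arange(28,50,1.)
print(ys)
for xs in(np.arange(22,52,1),np.arange(-50,-36,1)):
    print("holder +y edge, TCP ctr",prof("pics/p_top.png","top",[580,-135.8],xs,ys,149.2))
ys2=np.arange(52,72,1.);print(ys2)
print("plat +y edge orig",prof("pics/top0.png","top",[590.5,-136],np.arange(-45,45),ys2,94))
print("plat -y edge orig",prof("pics/top0.png","top",[590.5,-136],np.arange(-45,45),-ys2,94))
print("plat +y edge now",prof("pics/p_top.png","top",[590.5,-136],np.arange(-45,45),ys2,94))
ys3=np.arange(-9,10,1.);print(ys3,"pin",prof("pics/top0.png","top",[590.5,-136],np.arange(-3,4),ys3,103))
xs3=ys3;print("pin x",[float(prof("pics/top0.png","top",[590.5,-136],[x],np.arange(-3,4),103).mean().round()) for x in xs3])
E
```

```text
[28. 29. 30. 31. 32. 33. 34. 35. 36. 37. 38. 39. 40. 41. 42. 43. 44. 45. 46. 47. 48. 49.]
holder +y edge, TCP ctr [195. 190. 184. 174. 164. 156. 151. 147. 142. 136. 128. 115.  98.  81.  68.  57.  51.  50.  51.  55.  59.  64.]
holder +y edge, TCP ctr [107. 102.  96.  89.  82.  76.  72.  69.  69.  69.  70.  70.  69.  69.  72.  79.  86.  95. 103. 110. 116. 120.]
[52. 53. 54. 55. 56. 57. 58. 59. 60. 61. 62. 63. 64. 65. 66. 67. 68. 69. 70. 71.]
plat +y edge orig [125. 125. 125. 124. 123. 121. 118. 116. 116. 120. 130. 148. 174. 201. 224. 240. 249. 253. 255. 254.]
plat -y edge orig [120. 120. 119. 119. 123. 131. 145. 165. 188. 212. 232. 245. 252. 254. 254. 254. 253. 253. 252. 252.]
plat +y edge now [ 60.  59.  60.  60.  59.  60.  61.  65.  73.  85. 101. 120. 141. 160. 175. 184. 189. 191. 192. 192.]
[-9. -8. -7. -6. -5. -4. -3. -2. -1.  0.  1.  2.  3.  4.  5.  6.  7.  8.  9.] pin [126. 136. 149. 162. 181. 202. 223. 238. 243. 247. 247. 243. 237. 228. 203. 175. 148. 135. 127.]
pin x [122.0, 127.0, 134.0, 145.0, 168.0, 195.0, 218.0, 232.0, 240.0, 247.0, 250.0, 247.0, 244.0, 231.0, 208.0, 182.0, 159.0, 145.0, 133.0]
```

Both mismatches fit a constant camera bias of about (2.8, 1.9) mm, plus a small grip offset along the handle. I therefore trust the camera-relative figure: the pin is about 10.5 mm ahead in holder x and about 0.7 mm toward tool +y. Now lower gently.

Emit:
move_tool([
  {"d":[0, 0.8, 3], "aperture":10},
  {"d":[0, 0, 3], "aperture":10},
  {"d":[0, 0, 1], "aperture":10},
  {"aperture":10},
  {"aperture":10},
])

```text
clock: 9.5
eef_pos: [579.6, -136.5, 171.4]
tool_rot: [3.142, 0.0, -0.19]
force: [-0.5, 0.7, -3.0]
width: 21.3
gripper_force: 61.0
```

Emit:
move_tool([
  {"d":[0, 0, 0.8], "aperture":10},
  {"aperture":10},
])

```text
clock: 9.7
eef_pos: [579.6, -136.5, 170.7]
tool_rot: [-3.142, -0.0, -0.19]
force: [-0.1, 0.1, -2.7]
width: 21.6
gripper_force: 61.0
```

Emit:
move_tool([
  {"d":[0, 0, 0.8], "aperture":10},
  {"aperture":10},
])

```text
clock: 9.9
eef_pos: [579.6, -136.5, 169.9]
tool_rot: [-3.142, 0.0, -0.19]
force: [0.4, 0.4, -3.8]
width: 21.1
gripper_force: 61.0
```

Emit:
move_tool([
  {"d":[0, 0, 0.7], "aperture":10},
  {"aperture":10},
])

```text
clock: 10.1
eef_pos: [579.6, -136.5, 169.2]
tool_rot: [3.142, 0.0, -0.19]
force: [-0.5, -0.2, -2.5]
width: 21.5
gripper_force: 61.0
```

Emit:
move_tool([
  {"d":[0, 0, 0.5], "aperture":10},
  {"aperture":10},
])

```text
clock: 10.3
eef_pos: [579.6, -136.5, 168.7]
tool_rot: [-3.142, 0.0, -0.19]
force: [-0.3, 0.5, -2.6]
width: 21.2
gripper_force: 61.0
```

Emit:
move_tool([
  {"d":[0, 0, 0.5], "aperture":10},
  {"aperture":10},
])

```text
clock: 10.5
eef_pos: [579.7, -136.5, 168.5]
tool_rot: [-3.142, -0.0, -0.19]
force: [0.1, 0.2, -1.5]
width: 21.2
gripper_force: 61.4
```

Emit:
move_tool([
  {"d":[0, 0, 0.3], "aperture":10},
  {"aperture":10},
])

```text
clock: 10.7
eef_pos: [579.7, -136.5, 168.4]
tool_rot: [-3.142, -0.0, -0.19]
force: [-1.9, 0.4, 2.7]
width: 21.4
gripper_force: 61.5
```

Emit:
move_tool([
  {"d":[0, 0, 0.2], "aperture":10},
  {"aperture":10},
])

```text
clock: 10.9
eef_pos: [579.7, -136.5, 168.0]
tool_rot: [-3.142, -0.0, -0.19]
force: [-0.6, 0.4, 3.9]
width: 21.4
gripper_force: 61.5
```

Contact is at the predicted height of 168.5, so the holder is resting on the pin. I'll ease the push slightly, then slide along holder +x.

Emit:
move_tool([
  {"d":[0, 0, -0.3], "aperture":10},
  {"aperture":10},
])

```text
clock: 11.1
eef_pos: [579.7, -136.5, 168.2]
tool_rot: [-3.142, -0.0, -0.19]
force: [-2.2, 0.7, 3.2]
width: 21.2
gripper_force: 61.6
```

Emit:
move_tool([
  {"d":[1, 0, 0], "aperture":10},
  {"d":[1, 0, 0], "aperture":10},
  {"d":[1, 0, 0], "aperture":10},
  {"d":[1, 0, 0], "aperture":10},
  {"aperture":10},
])

```text
clock: 11.6
eef_pos: [583.4, -137.2, 167.9]
tool_rot: [-3.142, 0.001, -0.19]
force: [-4.5, 1.7, 3.6]
width: 21.1
gripper_force: 61.6
```

Emit:
move_tool([
  {"d":[1, 0, 0], "aperture":10},
  {"d":[1, 0, 0], "aperture":10},
  {"aperture":10},
])

```text
clock: 11.9
eef_pos: [585.8, -137.7, 168.0]
tool_rot: [3.142, -0.0, -0.19]
force: [-3.3, 1.1, 2.8]
width: 21.1
gripper_force: 61.6
```

Emit:
move_tool([
  {"d":[1, 0, 0], "aperture":10},
  {"d":[1, 0, 0], "aperture":10},
  {"aperture":10},
])

```text
clock: 12.2
eef_pos: [588.7, -138.2, 167.9]
tool_rot: [3.141, -0.003, -0.19]
force: [0.0, 0.9, -3.2]
width: 21.3
gripper_force: 60.9
```

Emit:
move_tool([
  {"d":[1, 0, 0], "aperture":10},
  {"aperture":10},
])

```text
clock: 12.4
eef_pos: [589.4, -138.3, 167.8]
tool_rot: [-3.142, -0.002, -0.19]
force: [-0.1, -0.2, -2.8]
width: 21.7
gripper_force: 60.9
```

Emit:
move_tool([
  {"d":[1, 0, 0], "aperture":10},
  {"aperture":10},
])

```text
clock: 12.6
eef_pos: [589.8, -138.4, 167.9]
tool_rot: [3.142, -0.001, -0.19]
force: [0.3, 0.2, -2.8]
width: 21.2
gripper_force: 60.9
```

The support vanished after about 9 mm of sliding (force back to -3 N), so the socket is over the pin. Lower gently.

Emit:
move_tool([
  {"d":[0, 0, 1], "aperture":10},
  {"d":[0, 0, 1], "aperture":10},
  {"aperture":10},
])

```text
clock: 12.9
eef_pos: [589.7, -138.3, 165.9]
tool_rot: [-3.141, -0.0, -0.19]
force: [1.2, 0.2, -3.6]
width: 21.6
gripper_force: 60.8
```

Emit:
move_tool([
  {"d":[0, 0, 1.5], "aperture":10},
  {"d":[0, 0, 1.5], "aperture":10},
  {"aperture":10},
])

```text
clock: 13.2
eef_pos: [589.7, -138.3, 162.9]
tool_rot: [-3.141, -0.001, -0.19]
force: [1.2, -0.2, -4.9]
width: 21.6
gripper_force: 60.8
```

Pin engaged freely. Down to seat at about 159.5.

Emit:
move_tool([
  {"d":[0, 0, 1], "aperture":10},
  {"d":[0, 0, 1], "aperture":10},
  {"aperture":10},
])

```text
clock: 13.5
eef_pos: [589.7, -138.3, 161.0]
tool_rot: [-3.141, -0.001, -0.19]
force: [0.9, 0.5, -3.1]
width: 21.4
gripper_force: 60.8
```

Emit:
move_tool([
  {"d":[0, 0, 0.7], "aperture":10},
  {"d":[0, 0, 0.7], "aperture":10},
  {"aperture":10},
])

```text
clock: 13.8
eef_pos: [589.7, -138.3, 159.7]
tool_rot: [-3.141, -0.001, -0.19]
force: [1.9, 0.4, -2.0]
width: 21.7
gripper_force: 60.9
```

Emit:
move_tool([
  {"d":[0, 0, 0.5], "aperture":10},
  {"aperture":10},
  {"aperture":10},
])

```text
clock: 14.1
eef_pos: [589.8, -138.4, 159.5]
tool_rot: [-3.142, -0.001, -0.19]
force: [1.4, 0.1, 1.8]
width: 20.8
gripper_force: 61.3
```

Seated: it dropped exactly 9 mm. Now press slowly.

Emit:
move_tool([
  {"d":[0, 0, 0.7], "aperture":10},
  {"d":[0, 0, 0.8], "aperture":10},
  {"d":[0, 0, 0.8], "aperture":10},
  {"d":[0, 0, 0.8], "aperture":10},
  {"d":[0, 0, 0.8], "aperture":10},
  {"d":[0, 0, 0.8], "aperture":10},
  {"aperture":10},
])

```text
clock: 14.8
eef_pos: [589.8, -138.5, 154.8]
tool_rot: [-3.141, -0.001, -0.19]
force: [1.0, 0.7, 5.1]
width: 21.3
gripper_force: 62.1
```

Emit:
move_tool([
  {"d":[0, 0, 0.7], "aperture":10},
  {"d":[0, 0, 0.7], "aperture":10},
  {"d":[0, 0, 0.6], "aperture":10},
  {"d":[0, 0, 0.5], "aperture":10},
  {"aperture":10},
])

```text
clock: 15.3
eef_pos: [589.8, -138.5, 152.5]
tool_rot: [-3.141, -0.001, -0.19]
force: [0.5, 1.2, 8.0]
width: 20.9
gripper_force: 62.4
```

Emit:
move_tool([
  {"d":[0, 0, 0.4], "aperture":10},
  {"d":[0, 0, 0.3], "aperture":10},
  {"aperture":10},
])

```text
clock: 15.6
eef_pos: [589.8, -138.5, 151.9]
tool_rot: [-3.141, -0.001, -0.19]
force: [-0.3, 0.9, 8.3]
width: 21.2
gripper_force: 62.4
```

Emit:
move_tool([
  {"d":[0, 0, 0.4], "aperture":10},
  {"d":[0, 0, 0.2], "aperture":10},
  {"aperture":10},
])

```text
clock: 15.9
eef_pos: [589.8, -138.5, 151.5]
tool_rot: [-3.141, -0.001, -0.19]
force: [-0.4, -0.0, 8.5]
width: 21.5
gripper_force: 62.7
```

Emit:
move_tool([
  {"d":[0, 0, 0.3], "aperture":10},
  {"aperture":10},
])

```text
clock: 16.1
eef_pos: [589.8, -138.5, 151.4]
tool_rot: [-3.141, -0.001, -0.19]
force: [-0.9, 0.7, 11.1]
width: 21.4
gripper_force: 63.0
```

At the stop (8.1 mm of travel, force starting to climb). I'll add a little firm push and check with the last picture.

Emit:
move_tool([
  {"d":[0, 0, 0.3], "aperture":10},
  {"aperture":10},
])

```text
clock: 16.3
eef_pos: [589.8, -138.5, 151.4]
tool_rot: [-3.141, -0.001, -0.19]
force: [-1.5, 1.2, 12.3]
width: 21.6
gripper_force: 63.2
```

Emit:
move_tool([
  {"d":[0, 0, 0.3], "aperture":10},
  {"aperture":10},
  {"aperture":10},
])

```text
clock: 16.6
eef_pos: [589.8, -138.5, 151.4]
tool_rot: [-3.141, -0.001, -0.191]
force: [-2.1, 1.7, 13.9]
width: 21.5
gripper_force: 63.5
```

```bash
python3 - <<'E'
from h import *
sd=ctrl.get_image("side")
cv2.imwrite("pics/f1.png",cv2.resize(sd[130:220,305:405],None,fx=6,fy=6,interpolation=cv2.INTER_CUBIC))
E
```

```text
(no output)
```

View pics/f1.png

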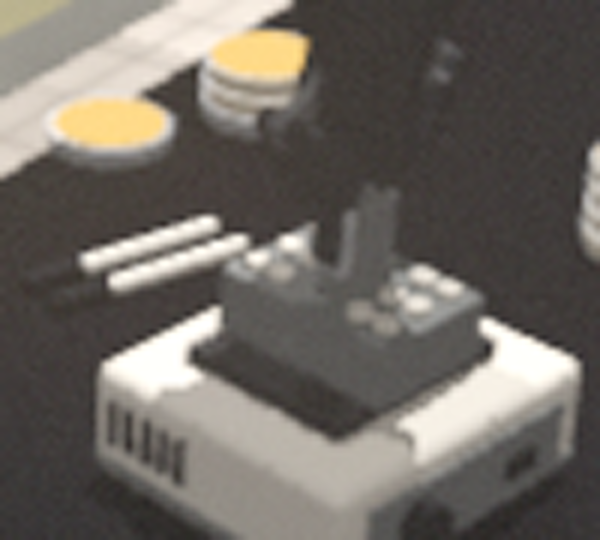

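The picture shows the holder flat and square on the lowered platform (block near edge around (400,400), platform near corner (335,437)). The handle is gripped at (370,230). z no longer changes while the force climbs, so it is at the stop.

Emit:
move_tool([
  {"d":[0, 0, 0.3], "aperture":10},
  {"aperture":10},
  {"aperture":10},
])

```text
clock: 16.95
eef_pos: [589.8, -138.5, 151.4]
tool_rot: [-3.141, -0.001, -0.19]
force: [-3.0, 0.1, 17.1]
width: 21.0
gripper_force: 63.6
```

```bash
python3 -c "
from cell import ctrl
print(ctrl.finish_job())"
```

```text
the job is handed in; nothing more can be done
None
```

The holder was slid onto the pin, sits flat and square, and is pressed to the platform's stop with about 17 N, still gripped; I handed the job in at 17 s, and no verdict was shown.

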